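Unlatch the long ingredient box

TASK

Open the longer of the two metal ingredient boxes on the counter: on the ledge along its front, slide the latch cover all the way aside by pushing its upright tab, then press the catch that this uncovers in the recess, all the way down, so that the lid pops ajar. Slide first, then press; use the catch rather than prising up the lid, and do not touch the shorter box.

Things in the scene. Friction and masses are not known exactly. Their poses are not given: they have to be found in the camera images.
- catch: Catch of the LONGER box: flat grey plate 43 x 61 mm (x, y) in a 46 x 64 mm recess of the front ledge, hidden under the cover at first. Origin: centre of its top face, 75 mm above the counter when up; the ledge is at 85 mm. x points across the ledge to the lid, y along the ledge the way the cover opens, z up. Pressed straight down 8 mm by 6 to 10 N; stays down.
- cover (a joint): Latch cover of the longer box: grey plate 48 x 80 x 3 mm sliding over the recess, with an upright steel tab (44 mm across, 6 thick, 22 high above the ledge) at its -y end. In m: 0 covers the catch, 0.068 fully open (stop), moving along the catch's +y. The tab's rear face is at y = -0.038 + value in the catch's frame: push it from the bare track there. Friction about 2 N; stays put.
- lid (a joint): Lid of the longer box (240 x 260 x 95 mm in x, y, z; ledge 68 mm deep, all along its -x side, y -130 to 130 about the catch; two rails 6 mm high leave a 51 mm track centred on the catch). Flat, starts 35 mm behind the catch's centre, hinged at the far +x edge. In rad: 0 shut, 0.15 ajar (front 26 mm up). Linked to the catch: fully pressed gives 0.15, and it stays.
- small_box: The SHORTER look-alike metal box, 240 x 170 x 95 mm (x, y, z), with the same kind of ledge, cover and lid: not to be touched. Origin: centre of its underside; its ledge is on its -x side.

How it is judged:
By the outcome, as a careful person would: the job done as asked, in the order asked, and still so for the second after the job is handed in, with the robot touching nothing.
It also fails if it takes over 34 s, if anything falls off the work surface, if the arm or the gripper's body presses on something with over 40 N, if the wrist force passes 120 N, or if a joint passes its speed limit or range.

ROBOT

A 6-joint arm with a two-finger parallel gripper is mounted at the origin on the work surface. World frame = base frame: x ahead of the robot, y to its left, z up, the work surface at z = 0. Lengths are in m, angles in degrees, forces in N, time in s.
With the tool pointing down it reaches from about 0.375 to 0.9 m from the base axis. Payload 3.1 kg.
Tool frame: the origin (TCP) lies on the centre line of the jaws, within the pads' length; the fingertips stand 11 mm ahead of it and the grasp point (between the pads) lies 8 mm behind it; z points along the fingers, y is the line along which they close (so a half turn about z gives the same grasp; the last joint's range is limited). The gripper opens to 87 mm and grips with 3 to 60 N. Pads are 19 mm wide; open, the fingers measure 117 mm over their backs; the gripper's body (75 mm by 190 mm) begins 51 mm behind the grasp point.
Start: joints at [58.757, 30.224, 82.088, -0, 67.689, -10.227], TCP at [0.224, 0.583, 0.234] pointing down, gripper open.
Joint ranges: [-176.69, 176.69], [-43.24, 126.21], [12.49, 139.97], [-82, 262], [0, 151.66], [-163.58, 163.58]. Speed limits (degrees/s): [159.86, 159.86, 180, 180, 180, 180].

INTERFACE

Orientations are given as a 3x3 rotation matrix whose columns are the frame's x, y, z axes.
In Python, from rig import * gives the robot as it stands.
- The arm moves only by the shell command python3 -m inch 'ROWS'. ROWS is JSON, a list of rows, each an object of numbers: "gripper": the opening in per cent of the stroke, from 0 (shut) to 100 (fully open); "dx", "dy", "dz": the shift along the tool's x, y, z in mm; "turn": the turn about the tool's z in rad. A call has 1 to 12 rows; each row is the pose to reach, as a shift and turn from the pose commanded when the call began, along the tool's axes at that moment; what a row does not reach only later rows make up. A row lasts 1/10 s, in which the tool goes at most 50 mm and 8.59 degrees, less where a joint would pass 70% of its speed; a pose out of reach is approached as far as the arm can. A call with a gripper value outside its range is refused whole. The fingers move at their own pace and stop on an object; the grip force is fixed at half the most. Time passes only in rows, so rows that repeat a pose let the fingers close. It gives the time, the measured TCP pose, the force and the opening at its end, in the units of the state.
- read_state(): the state, without advancing time (a new reading comes with each control period).
- capture(name): name is "scene" or "top"; returns the picture (384x512x3 uint8, red, green, blue); there is no depth.
- get_calibration(name): a dict with "camera_matrix" (3x3 intrinsics, pixels), "world_to_cam" (4x4, takes a point from world to camera coordinates). Camera axes: x right, y down, z forward; pixel columns grow to the right and rows downward; lengths in m; the calibration is good to about 2 mm. A picture is of the moment at which its call begins. get_calibration takes no time and is no camera call.
- hand_in(): hands the job in, once; it reports no verdict.
Trained networks look in the newest picture that a camera, given by its name, has taken for a name from the list of things; names that differ only in an ending like _2 or _b are one class to them, and where a whole thing is asked for, a point or a joint stands for the part that bears it (a point fixed in the world has none). Each returns a list of dicts, best first, with "score" (0 to 1); they miss things now and then, are a little off and sometimes report something else, mostly with a low value. They report only what shows in the picture. A call takes as long as a camera call.
- recognise(camera, query): "extent" ([centre column, centre row, width, height] in pixels, round what is visible of it).
The state is a dict: "time_s": time; "joint_positions": joint angles; "qvel": joint speeds; "tau": joint torques, N m; "position": TCP position; "tcp_rot": TCP orientation; "force": force on the tool from outside, world axes, zero at the start; "moment": the same for the moment, N m; "opening": opening from 0.0 (shut) to 1.0 (fully open).
Only numpy, scipy, OpenCV 4.12 (cv2) and the standard library are available. Lean on these libraries where they do the work, as an engineer would, in place of code of your own. Each camera call takes 0.05 s, during which the arm holds its last target. There are 200 camera calls.

## Working session

There is one attempt and no reset: what is moved stays moved. The work goes in short steps, Python scripts to look and compute and a shell command to move; the robot and the scene stay as the last step left them, time stands still between calls to the robot, and variables do not carry over. Pictures are saved under pics/ and viewed, on a budget of 10 in all, crops included, one or two more only if the job needs it, and the job is handed in when it is done.

```bash
mkdir -p pics
python3 - <<'E'
from rig import *
import cv2,numpy as np
for n in ["scene","top"]:
    im=capture(n); cv2.imwrite(f"pics/{n}0.png",im[:,:,::-1])
    c=get_calibration(n); print(n,np.round(c["camera_matrix"],1).tolist(),np.round(c["world_to_cam"],3).tolist())
    for q in ["catch","cover","lid","small_box"]:
        print(q,[(np.round(d["extent"],1).tolist(),round(d["score"],2)) for d in recognise(n,q)])
s=read_state();print(s["time_s"],s["position"],s["tcp_rot"])
E
python3 -c "
import cv2,numpy as np
a=[cv2.imread('pics/%s0.png'%n) for n in('scene','top')]
print(a[0].shape)"
```

```text
scene [[425.6, 0.0, 260.3], [0.0, 425.6, 198.9], [0.0, 0.0, 1.0]] [[-0.156, 0.988, 0.02, 0.124], [0.574, 0.107, -0.812, -0.298], [-0.804, -0.115, -0.584, 1.418], [0.0, 0.0, 0.0, 1.0]]
catch []
cover [([370.6, 161.7, 39.9, 13.7], 0.61), ([384.9, 196.3, 143.5, 56.2], 0.33)]
lid []
small_box [([168.8, 193.4, 124.4, 103.3], 0.57)]
top [[355.6, 0.0, 254.3], [0.0, 355.6, 197.4], [0.0, 0.0, 1.0]] [[0.092, -0.996, 0.001, -0.083], [-0.965, -0.089, -0.247, 0.627], [0.246, 0.022, -0.969, 0.628], [0.0, 0.0, 0.0, 1.0]]
catch [([354.9, 234.4, 116.4, 145.6], 0.71)]
cover [([126.2, 271.9, 44.7, 27.2], 0.76)]
lid [([134.9, 210.3, 136.8, 95.1], 0.6)]
small_box [([355.3, 235.1, 114.2, 146.5], 0.91)]
0.5 [0.22409272 0.58339122 0.23351842] [[-9.33476749e-01  3.58637921e-01 -1.08868679e-05]
 [ 3.58637921e-01  9.33476747e-01 -7.36257595e-05]
 [-1.62423513e-05 -7.26323784e-05 -9.99999997e-01]]
(384, 512, 3)
```

View pics/scene0.png

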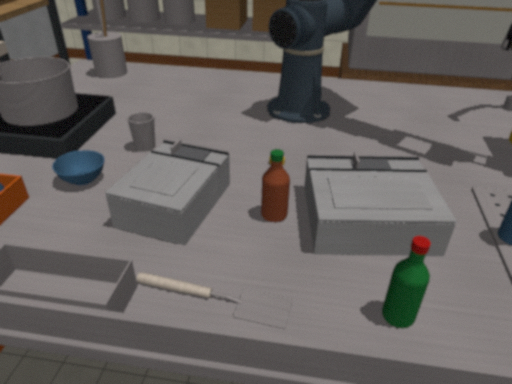

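View pics/top0.png

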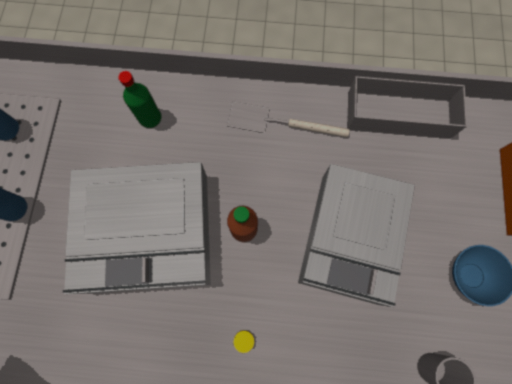

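The scene view shows the longer box at right (305–455, 155–250). In the top view it is at left (65–207, 165–292), with its cover at (125,272) and the tab near (149,270). I'll zoom in on both.

Run:
```python
import cv2,numpy as np
a=cv2.imread('pics/top0.png')[240:300,55:215]; b=cv2.imread('pics/scene0.png')[145:205,295:455]
f=lambda i:cv2.resize(i,None,fx=5,fy=5,interpolation=cv2.INTER_CUBIC)
cv2.imwrite('pics/crop1.png',np.vstack([f(a),f(b)]))
```

```text
(no output)
```

View pics/crop1.png

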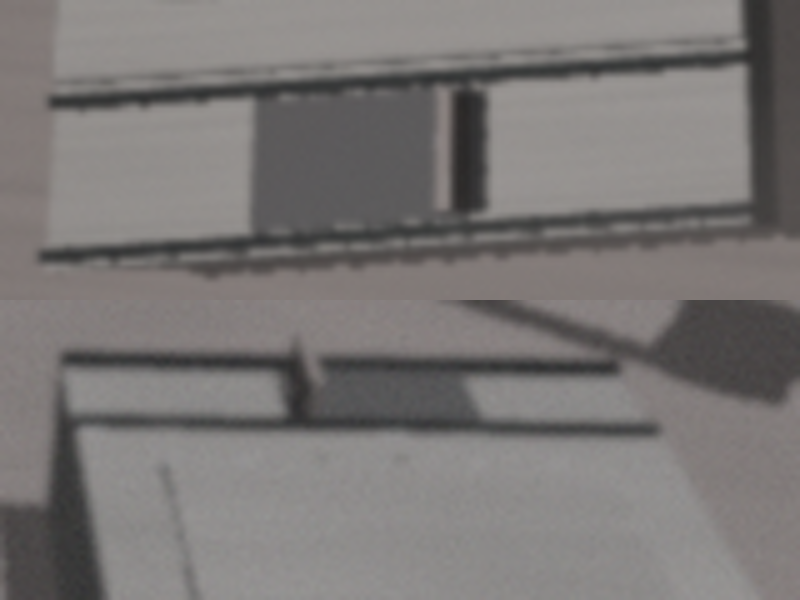

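```bash
cat > h.py <<'E'
from rig import *
import numpy as np, cv2
from scipy.optimize import least_squares
def proj(n,P):
    c=get_calibration(n);T=np.array(c["world_to_cam"]);K=np.array(c["camera_matrix"])
    q=(np.atleast_2d(P)@T[:3,:3].T+T[:3,3])@K.T
    return q[:,:2]/q[:,2:]
def model(p,M):
    c,s=np.cos(p[2]),np.sin(p[2]);M=np.array(M,float)
    return np.c_[p[0]+c*M[:,0]-s*M[:,1],p[1]+s*M[:,0]+c*M[:,1],M[:,2]+(p[3] if len(p)>3 else 0)]
E
python3 - <<'E'
from h import *
M=[(-.0285,.13,.091),(-.0285,-.13,.091),(.0285,.13,.091),(.0285,-.13,.091)]
O={"top":np.array([(40,257),(752,210),(50,100),(748,57)])/5+[55,240],
 "scene":np.array([(620,67),(62,57),(658,130),(75,119)])/5+[295,145]}
for names in (["top"],["scene"],["top","scene"]):
  for k in (3,4):
    r=least_squares(lambda p:np.concatenate([(proj(n,model(p,M))-O[n]).ravel() for n in names]),[.45,.25,0,0][:k])
    print(names,np.round(r.x,4),np.round(r.fun,1))
p=r.x
R=model(p,[(0,-.038,.107),(0,-.032,.107),(0,.042,.088),(-.024,.042,.088),(0,-.038,.085)])
for n,o in(("top",(55,240)),("scene",(295,145))): print(n,np.round((proj(n,R)-o)*5).tolist())
for n in("top","scene"):
    T=np.array(get_calibration(n)["world_to_cam"]);print(-T[:3,:3].T@T[:3,3])
E
```

```text
['top'] [0.4681 0.1831 0.1554] [ 0.1  0.1 -0.1  0.2  0.2 -0.  -0.2 -0.3]
['top'] [0.4681 0.1827 0.1552 0.0011] [-0.   0.1  0.   0.3  0.1 -0.1 -0.1 -0.3]
['scene'] [0.473  0.1896 0.1582] [ 0.1 -0.4 -0.1 -0.3  0.3  0.1 -0.3  0.3]
['scene'] [ 0.4688  0.1901  0.1553 -0.0026] [-0.1 -0.2  0.2 -0.3  0.   0.2 -0.1  0.3]
['top', 'scene'] [0.4692 0.1859 0.1535] [-1.3 -0.8 -1.6 -0.4 -1.1 -0.9 -1.6 -0.8 -1.6 -1.2 -1.5 -1.4 -1.6 -0.9
 -2.  -0.9]
['top', 'scene'] [ 0.4683  0.1868  0.1536 -0.0037] [-0.8 -0.4 -1.8  0.1 -0.7 -0.3 -1.8 -0.2 -1.7  0.  -1.3 -0.1 -1.7  0.4
 -1.7  0.4]
top [[482.0, 146.0], [466.0, 147.0], [282.0, 162.0], [280.0, 228.0], [499.0, 149.0]]
scene [[268.0, 61.0], [281.0, 61.0], [437.0, 101.0], [425.0, 74.0], [261.0, 103.0]]
[ 0.45774224 -0.03998473  0.76413352]
[1.33066981 0.07322705 0.5833058 ]
```

The tab is about 12 mm further along +y than the rail midpoint predicts, and both views agree on that. Next I'll hover behind the tab with the gripper closed, then check tool and tab together in the cameras.

```bash
python3 -m inch '[{"dx":-200,"dy":-167,"dz":0,"turn":-0.522,"gripper":0},{"dx":-400,"dy":-334,"dz":0,"turn":-0.522,"gripper":0},{"dx":-400,"dy":-334,"dz":0,"turn":-0.522,"gripper":0},{"dx":-400,"dy":-334,"dz":0,"turn":-0.522,"gripper":0},{"dx":-400,"dy":-334,"dz":0,"turn":-0.522,"gripper":0},{"dx":-400,"dy":-334,"dz":0,"turn":-0.522,"gripper":0},{"dx":-400,"dy":-334,"dz":0,"turn":-0.522,"gripper":0},{"dx":-400,"dy":-334,"dz":20,"turn":-0.522,"gripper":0},{"dx":-400,"dy":-334,"dz":60,"turn":-0.522,"gripper":0},{"dx":-400,"dy":-334,"dz":80,"turn":-0.522,"gripper":0},{"dx":-400,"dy":-334,"dz":80,"turn":-0.522,"gripper":0},{"dx":-400,"dy":-334,"dz":80,"turn":-0.522,"gripper":0}]'
python3 - <<'E'
from h import *
s=read_state();print(s["time_s"],s["position"],np.round(s["tcp_rot"],3).tolist(),s["opening"],s["force"])
f=lambda i:cv2.resize(i,None,fx=4,fy=4,interpolation=cv2.INTER_CUBIC)
a=capture("top")[225:300,55:215];b=capture("scene")[130:205,295:455]
cv2.imwrite("pics/h1.png",np.vstack([f(a),f(b)])[:,:,::-1])
t=s["position"]-[0,0,.011]
print([(np.round((proj(n,t)-o)*4)).tolist() for n,o in(("top",(55,225)),("scene",(295,130)))])
E
```

```text
time_s: 1.7
position: [0.4793, 0.1241, 0.151]
tcp_rot: [[-0.989, -0.149, -0.003], [-0.149, 0.989, -0.001], [0.003, -0.001, -1.0]]
force: [-0.7, 0.7, -0.3]
opening: 0.035
1.7 [0.47927035 0.12413537 0.15096579] [[-0.989, -0.149, -0.003], [-0.149, 0.989, -0.001], [0.003, -0.001, -1.0]] 0.03483672721884277 [-0.73987068  0.69968307 -0.31942679]
[[[422.0, 165.0]], [[178.0, 51.0]]]
```

View pics/h1.png

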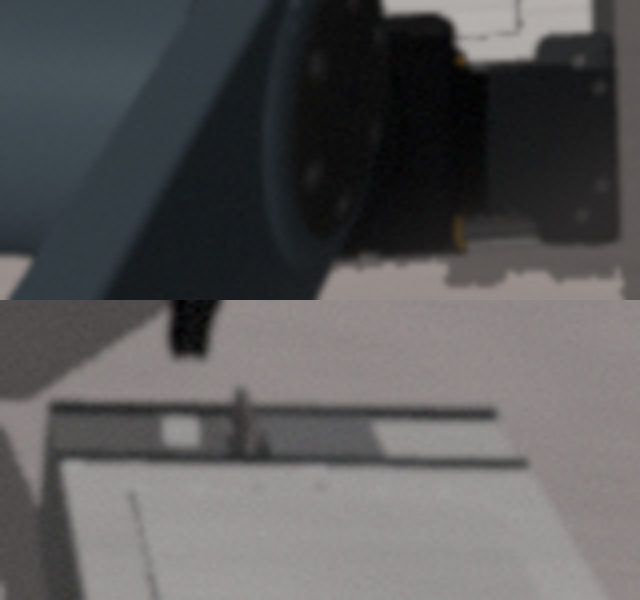

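The scene view shows the fingertip at (188,52 in the lower half), about 2.5 px right of its projection. So that camera reads about 5 mm too far in y, which explains the disagreement with the top view. The tool is centred on the track, about 20 mm behind the tab. I'll go down next.

```bash
python3 -m inch '[{"dz":15,"gripper":0},{"dz":30,"gripper":0},{"dz":40,"gripper":0},{"dz":46,"gripper":0},{"dz":46,"gripper":0},{"dz":46,"gripper":0}]'
python3 -m inch '[{"dy":8,"gripper":0},{"dy":14,"gripper":0},{"dy":20,"gripper":0},{"dy":26,"gripper":0},{"dy":32,"gripper":0},{"dy":38,"gripper":0},{"dy":44,"gripper":0},{"dy":50,"gripper":0},{"dy":50,"gripper":0}]'
```

```text
invalid input
invalid input
```

```bash
python3 -m inch '[{"dx":0,"dy":0,"dz":15,"turn":0,"gripper":0},{"dx":0,"dy":0,"dz":30,"turn":0,"gripper":0},{"dx":0,"dy":0,"dz":40,"turn":0,"gripper":0},{"dx":0,"dy":0,"dz":46,"turn":0,"gripper":0},{"dx":0,"dy":0,"dz":46,"turn":0,"gripper":0},{"dx":0,"dy":0,"dz":46,"turn":0,"gripper":0}]'
```

```text
time_s: 2.4
position: [0.4779, 0.1286, 0.108]
tcp_rot: [[-0.988, -0.155, 0.001], [-0.155, 0.988, 0.0], [-0.001, -0.0, -1.0]]
force: [-0.4, -0.5, -0.6]
opening: 0.002
```

```bash
python3 -m inch '[{"dx":0,"dy":2,"dz":4,"turn":0,"gripper":0},{"dx":0,"dy":8,"dz":4,"turn":0,"gripper":0},{"dx":0,"dy":14,"dz":4,"turn":0,"gripper":0},{"dx":0,"dy":20,"dz":4,"turn":0,"gripper":0},{"dx":0,"dy":26,"dz":4,"turn":0,"gripper":0},{"dx":0,"dy":32,"dz":4,"turn":0,"gripper":0},{"dx":0,"dy":38,"dz":4,"turn":0,"gripper":0},{"dx":0,"dy":44,"dz":4,"turn":0,"gripper":0},{"dx":0,"dy":50,"dz":4,"turn":0,"gripper":0},{"dx":0,"dy":50,"dz":4,"turn":0,"gripper":0}]'
python3 -m inch '[{"dx":0,"dy":6,"dz":0,"turn":0,"gripper":0},{"dx":0,"dy":12,"dz":0,"turn":0,"gripper":0},{"dx":0,"dy":16,"dz":0,"turn":0,"gripper":0},{"dx":0,"dy":16,"dz":0,"turn":0,"gripper":0}]'
```

```text
time_s: 3.4
position: [0.4698, 0.1785, 0.1036]
tcp_rot: [[-0.988, -0.155, 0.0], [-0.155, 0.988, 0.001], [-0.0, 0.001, -1.0]]
force: [-0.2, 0.8, -1.2]
opening: 0.004
time_s: 3.8
position: [0.4674, 0.1942, 0.1035]
tcp_rot: [[-0.988, -0.155, 0.0], [-0.155, 0.988, 0.001], [-0.0, 0.001, -1.0]]
force: [0.3, -0.2, -0.5]
opening: 0.007
```

Run:
```python
from h import *
b=capture("scene")[130:205,295:455]
cv2.imwrite("pics/h2.png",cv2.resize(b,None,fx=5,fy=5,interpolation=cv2.INTER_CUBIC)[:,:,::-1])
```

```text
(no output)
```

View pics/h2.png

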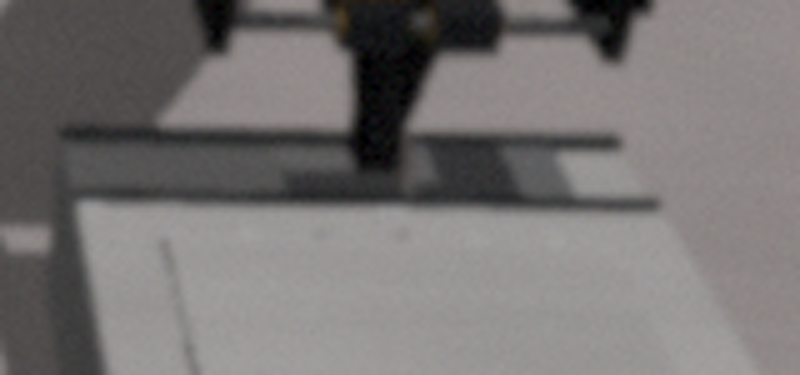

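The scene view shows the tab moved to about x=408 and the recess opening from x≈287, so the catch is centred on the rails. I'll push on to the stop in small steps.

```bash
python3 -m inch '[{"dx":0,"dy":2,"dz":0,"turn":0,"gripper":0},{"dx":0,"dy":4,"dz":0,"turn":0,"gripper":0},{"dx":0,"dy":6,"dz":0,"turn":0,"gripper":0},{"dx":0,"dy":6,"dz":0,"turn":0,"gripper":0}]'
python3 -m inch '[{"dx":0,"dy":2,"dz":0,"turn":0,"gripper":0},{"dx":0,"dy":3,"dz":0,"turn":0,"gripper":0},{"dx":0,"dy":3,"dz":0,"turn":0,"gripper":0}]'
```

```text
time_s: 4.25
position: [0.4665, 0.1995, 0.1035]
tcp_rot: [[-0.988, -0.154, -0.0], [-0.154, 0.988, 0.0], [0.0, 0.0, -1.0]]
force: [0.9, -1.5, -0.5]
opening: 0.004
time_s: 4.55
position: [0.466, 0.2024, 0.1035]
tcp_rot: [[-0.988, -0.155, -0.0], [-0.155, 0.988, 0.0], [0.0, 0.0, -1.0]]
force: [1.0, -1.6, -0.8]
opening: 0.005
```

```bash
python3 -m inch '[{"dx":0,"dy":2,"dz":0,"turn":0,"gripper":0},{"dx":0,"dy":3,"dz":0,"turn":0,"gripper":0},{"dx":0,"dy":3,"dz":0,"turn":0,"gripper":0}]'
python3 -m inch '[{"dx":0,"dy":2,"dz":0,"turn":0,"gripper":0},{"dx":0,"dy":2,"dz":0,"turn":0,"gripper":0}]'
```

```text
time_s: 4.85
position: [0.4656, 0.2054, 0.1035]
tcp_rot: [[-0.988, -0.155, -0.0], [-0.155, 0.988, 0.0], [0.0, 0.0, -1.0]]
force: [0.2, -0.4, -1.1]
opening: 0.007
time_s: 5.05
position: [0.4653, 0.2074, 0.1035]
tcp_rot: [[-0.988, -0.155, -0.0], [-0.155, 0.988, 0.0], [0.0, 0.0, -1.0]]
force: [0.4, -1.2, -0.5]
opening: 0.008
```

```bash
python3 -m inch '[{"dx":0,"dy":2,"dz":0,"turn":0,"gripper":0},{"dx":0,"dy":3,"dz":0,"turn":0,"gripper":0},{"dx":0,"dy":3,"dz":0,"turn":0,"gripper":0}]'
python3 -m inch '[{"dx":0,"dy":2,"dz":0,"turn":0,"gripper":0},{"dx":0,"dy":3,"dz":0,"turn":0,"gripper":0},{"dx":0,"dy":3,"dz":0,"turn":0,"gripper":0}]'
python3 - <<'E'
from h import *
b=capture("scene")[130:205,295:455]
cv2.imwrite("pics/h3.png",cv2.resize(b,None,fx=5,fy=5,interpolation=cv2.INTER_CUBIC)[:,:,::-1])
E
```

```text
time_s: 5.35
position: [0.4653, 0.2076, 0.1036]
tcp_rot: [[-0.988, -0.157, 0.0], [-0.157, 0.988, -0.005], [0.001, -0.005, -1.0]]
force: [2.0, -12.6, 0.9]
opening: 0.005
time_s: 5.65
position: [0.4653, 0.2078, 0.1036]
tcp_rot: [[-0.987, -0.16, 0.0], [-0.16, 0.987, -0.01], [0.001, -0.01, -1.0]]
force: [4.2, -23.4, 1.1]
opening: 0.009
```

View pics/h3.png

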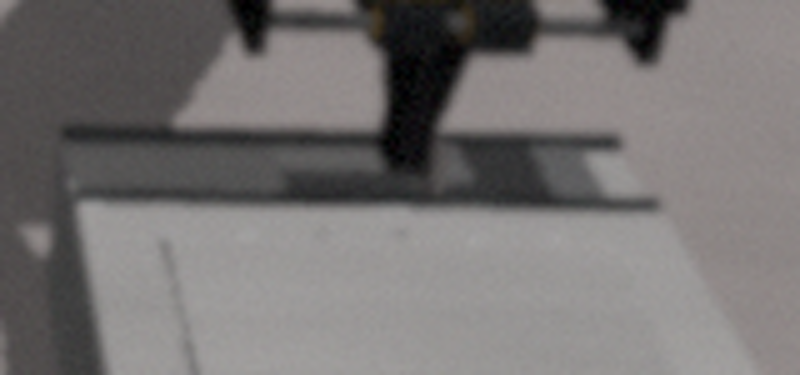

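The cover is at its stop: 23 N with no further motion. The picture shows the tab at x≈450 and the recess open from 287. Next I'll back off 24 mm from the stop, go 6 mm toward the front so the gripper body clears the rising lid, and move down.

```bash
python3 -m inch '[{"dx":0,"dy":-15,"dz":0,"turn":0,"gripper":0},{"dx":6,"dy":-30,"dz":0,"turn":0,"gripper":0},{"dx":6,"dy":-30,"dz":0,"turn":0,"gripper":0},{"dx":6,"dy":-30,"dz":5,"turn":0,"gripper":0},{"dx":6,"dy":-30,"dz":10,"turn":0,"gripper":0},{"dx":6,"dy":-30,"dz":14,"turn":0,"gripper":0},{"dx":6,"dy":-30,"dz":14,"turn":0,"gripper":0},{"dx":6,"dy":-30,"dz":14,"turn":0,"gripper":0}]'
python3 -m inch '[{"dx":0,"dy":0,"dz":2,"turn":0,"gripper":0},{"dx":0,"dy":0,"dz":4,"turn":0,"gripper":0},{"dx":0,"dy":0,"dz":6,"turn":0,"gripper":0},{"dx":0,"dy":0,"dz":6,"turn":0,"gripper":0}]'
```

```text
time_s: 6.5
position: [0.463, 0.1829, 0.0892]
tcp_rot: [[-0.988, -0.155, -0.001], [-0.155, 0.988, -0.0], [0.001, 0.0, -1.0]]
force: [0.3, 0.3, 0.0]
opening: 0.006
time_s: 6.9
position: [0.4633, 0.1827, 0.0838]
tcp_rot: [[-0.988, -0.154, 0.001], [-0.154, 0.988, 0.0], [-0.001, 0.0, -1.0]]
force: [-1.4, 1.0, 3.1]
opening: 0.005
```

```bash
python3 -m inch '[{"dx":0,"dy":0,"dz":1,"turn":0,"gripper":0},{"dx":0,"dy":0,"dz":2,"turn":0,"gripper":0},{"dx":0,"dy":0,"dz":3,"turn":0,"gripper":0},{"dx":0,"dy":0,"dz":4,"turn":0,"gripper":0},{"dx":0,"dy":0,"dz":4,"turn":0,"gripper":0}]'
python3 -m inch '[{"dx":0,"dy":0,"dz":1,"turn":0,"gripper":0},{"dx":0,"dy":0,"dz":2,"turn":0,"gripper":0},{"dx":0,"dy":0,"dz":2,"turn":0,"gripper":0}]'
```

```text
time_s: 7.4
position: [0.4633, 0.1827, 0.08]
tcp_rot: [[-0.988, -0.154, 0.001], [-0.154, 0.988, 0.0], [-0.001, 0.0, -1.0]]
force: [-0.4, 1.2, 5.7]
opening: 0.005
time_s: 7.7
position: [0.4633, 0.1827, 0.0783]
tcp_rot: [[-0.988, -0.154, 0.001], [-0.154, 0.988, 0.0], [-0.001, 0.0, -1.0]]
force: [-1.0, 0.1, 7.5]
opening: 0.003
```

```bash
python3 -m inch '[{"dx":0,"dy":0,"dz":1,"turn":0,"gripper":0},{"dx":0,"dy":0,"dz":2,"turn":0,"gripper":0},{"dx":0,"dy":0,"dz":2,"turn":0,"gripper":0}]'
python3 -m inch '[{"dx":0,"dy":0,"dz":1,"turn":0,"gripper":0},{"dx":0,"dy":0,"dz":2,"turn":0,"gripper":0},{"dx":0,"dy":0,"dz":2,"turn":0,"gripper":0}]'
```

```text
time_s: 8.0
position: [0.4634, 0.1828, 0.0782]
tcp_rot: [[-0.988, -0.155, 0.002], [-0.155, 0.988, 0.0], [-0.002, 0.0, -1.0]]
force: [-4.7, -0.2, 23.3]
opening: 0.009
time_s: 8.3
position: [0.4634, 0.1828, 0.078]
tcp_rot: [[-0.988, -0.155, 0.003], [-0.155, 0.988, 0.0], [-0.003, -0.0, -1.0]]
force: [-7.7, -0.6, 39.8]
opening: 0.005
```

The catch bottomed out with its tip at 67 mm and 40 N. I'll retract straight up, then away toward the robot's left.

```bash
python3 -m inch '[{"dx":0,"dy":0,"dz":-8,"turn":0,"gripper":0},{"dx":0,"dy":0,"dz":-30,"turn":0,"gripper":0},{"dx":10,"dy":0,"dz":-70,"turn":0,"gripper":0},{"dx":30,"dy":0,"dz":-110,"turn":0,"gripper":0},{"dx":30,"dy":0,"dz":-150,"turn":0,"gripper":0},{"dx":30,"dy":50,"dz":-170,"turn":0,"gripper":0},{"dx":30,"dy":100,"dz":-170,"turn":0,"gripper":0},{"dx":30,"dy":150,"dz":-170,"turn":0,"gripper":0},{"dx":30,"dy":200,"dz":-170,"turn":0,"gripper":0},{"dx":30,"dy":250,"dz":-170,"turn":0,"gripper":0},{"dx":30,"dy":300,"dz":-170,"turn":0,"gripper":0},{"dx":30,"dy":300,"dz":-170,"turn":0,"gripper":0}]'
python3 - <<'E'
from h import *
f=lambda i:cv2.resize(i,None,fx=4,fy=4,interpolation=cv2.INTER_CUBIC)
a=capture("top")[225:300,55:215];b=capture("scene")[130:205,295:455]
cv2.imwrite("pics/h4.png",np.vstack([f(a),f(b)])[:,:,::-1])
E
```

```text
time_s: 9.5
position: [0.3858, 0.4797, 0.2431]
tcp_rot: [[-0.987, -0.16, 0.001], [-0.16, 0.987, 0.003], [-0.001, 0.003, -1.0]]
force: [0.8, -1.4, -0.1]
opening: 0.005
```

View pics/h4.png

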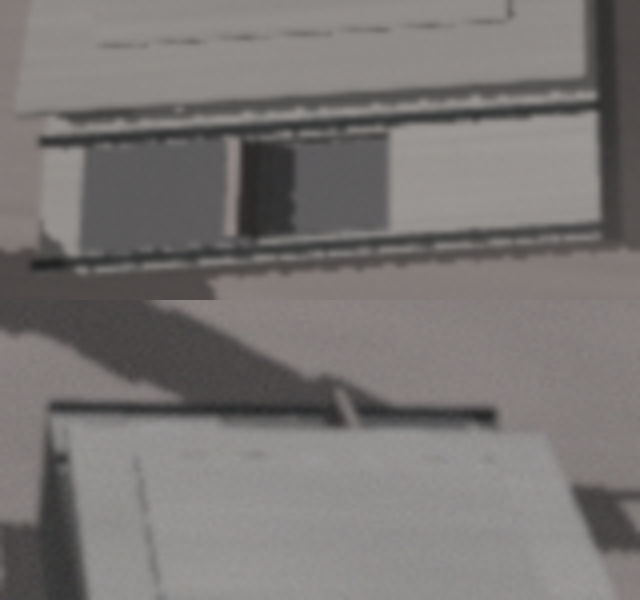

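The lid is up: its front edge now hides most of the track in the scene view. In the top view the cover is fully aside, with the tab at (235,190) and the recess exposed at 240–390. I'll check the numbers, then hand in.

Run:
```python
from h import *
p=[.4681,.1831,.1554]
for a in (.05,.1,.15):
    x=.207-.172*np.cos(a); z=.095+.172*np.sin(a)
    print(a,np.round((proj("top",model(p,[(x,.13,z),(x,-.13,z)]))-[55,225])*4).tolist())
print("seen lid (18,113),(585,80)")
for v in (.06,.068): print(v,np.round((proj("top",model(p,[(0,-.038+v,.107)]))-[55,225])*4).tolist())
hand_in()
```

```text
0.05 [[28.0, 123.0], [593.0, 87.0]]
0.1 [[18.0, 120.0], [591.0, 84.0]]
0.15 [[8.0, 116.0], [588.0, 79.0]]
seen lid (18,113),(585,80)
0.06 [[259.0, 186.0]]
0.068 [[241.0, 187.0]]
the job is handed in; nothing more can be done
```

The longer box is open: I slid its latch cover to the stop, then pressed the catch all the way down, and the lid popped ajar. The arm then moved clear with its wrist force back near zero, and I handed in at about 9.6 s. No move went near the shorter box.

- **Cover:** it stopped dead under a 23 N push. In the last top picture the tab sits at about x = 238, against 241 expected for fully open (0.068 m).
- **Catch:** it bottomed out with the fingertip at 67 mm, the full 8 mm of travel. The last press read about 40 N at the fingertips, more than the catch needed, but well under the 120 N wrist limit.
- **Lid:** it is clearly raised. In the top picture its front rows and right corner fit the 0.15 rad prediction best. The left corner's column fits about 0.10 rad better, but it was read off by eye at the shadowed end.

**Disagreements along the way:**
- The scene camera read about 5 mm too far in y, which I corrected by comparing it with the gripper in view.
- The cover seemed to start about 12 mm open rather than at 0.

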